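Hang a price-card holder on the slanted stall rail

TASK

Take the card holder out of its wooden stand and hang it by its open C-shaped clip on the flat slanted rail bar, clear of the posts. The bar passes through the clip's gap only when the holder is tilted to the slant of the bar: find that slant and do not force the clip on. Once the bar is inside, turn the holder upright so that it cannot slip off and leave it hanging freely, card down; leave the jar, the scoop and the cup where they are.

Things in the scene. Friction and masses are not known exactly. Their poses are not given: they have to be found in the camera images.
- holder_eye (a point): Centre of the open C clip of the loose card holder, which stands upright in the stand at the start. Holder axes: z up, y across its width, x out through the C's mouth, at the start facing to the robot's right. C: 30 mm wide (y), bore 35 mm, outside 45 mm diameter; gap on its +x side 12.5 mm high, centred on z = 0, with lips flaring outward to 24 mm in front of the centre.
- holder_tab (a point): Grip centre of the holder's tab, 48 mm above the C's centre along z, same axes. Tab 8 mm thick (x), 34 mm wide (y), from 20 to 73 mm above the C's centre; pinch its broad faces, which look along x. The top of the C is 25 mm below this point.
- holder_card (a point): Centre of the holder's card plate, 59 mm below the C's centre, same axes. Plate 6 mm thick (x), 90 mm wide (y), 78 mm high. Tab, C and plate are one rigid piece of about 0.13 kg.
- bar_mid (a point): Middle of the rail bar, 180 mm above the counter, fixed. y along the bar, z up, x level, to the robot's right (within 15 degrees). Flat steel bar 30 mm by 10 mm, rounded edges; clamped stiff with its 30 mm side sloping up towards +x by 22 to 46 degrees (0.38 to 0.8 rad). The slope differs each time and is not measured: see or feel it. More than some 6 degrees off, the bar catches on the lips of the gap.
- rail: Fixed stand of the bar, origin on the counter below the bar's middle, y along the bar. Two posts, inner faces 108 mm to either side of the middle, reach 20 mm above the bar's middle; foot plate 90 mm (x) by 260 mm (y), 12 mm thick. Between posts and above the foot the bar is free all round. Inside the bore the bar can turn freely, about 2.5 mm to spare at each edge.
- stand: Fixed wooden stand for the holder, 80 mm (x) by 130 mm (y) by 60 mm high, origin at the centre of its underside. A slot 8 mm wide, 110 mm long along y and 40 mm deep runs along its middle; the lower 40 mm of the card stands in it.
- jar_center (a point): Bystander: closed amber glass jar, 52 mm diameter, 85 mm high; its centre.
- scoop_center (a point): Bystander: grey plastic scoop lying on the counter, about 200 mm long along its y (trough at +y, handle at -y), 75 mm wide, 40 mm high; point 30 mm above the counter at the join of trough and handle.
- cup_center (a point): Bystander: white cup, 70 mm diameter, 70 mm high; its centre.
Things that resemble listed ones, but are neither listed nor needed, are in the scene too. Leave any green look-alike of the part that bears holder_eye alone. Leave any yellow look-alike of the stand alone.

How it is judged:
By the outcome, as a careful person would: the job done as asked, in the order asked, and still so for the second after the job is handed in, with the robot touching nothing.
It also fails if it takes over 72 s, if anything falls off the work surface, if the arm or the gripper's body presses on something with over 40 N, if the wrist force passes 120 N, or if a joint passes its speed limit or range.

ROBOT

A 6-joint arm with a two-finger parallel gripper is mounted at the origin on the work surface. World frame = base frame: x ahead of the robot, y to its left, z up, the work surface at z = 0. Lengths are in m, angles in degrees, forces in N, time in s.
With the tool pointing down it reaches from about 0.325 to 0.85 m from the base axis. Payload 15.5 kg.
Tool frame: the origin (TCP) lies at the very end of the fingers, on their centre line; the grasp point (between the pads) lies arm.grip_depth behind it (arm.grip_depth is the distance from the TCP to the grasp point, in m); z points along the fingers, y is the direction in which the jaws open and shut (so a half turn about z gives the same grasp; the last joint's range is limited). The gripper opens to 91 mm and grips with 3 to 60 N. Pads are 32 mm wide; open, the fingers measure 118 mm over their backs; the gripper's body (76 mm by 178 mm) begins 60 mm behind the grasp point.
Start: joints at [-80.243, 28.281, 77.091, -0, 74.628, -5.472], TCP at [0.164, -0.603, 0.214] pointing down, gripper open.
Joint ranges: [-166.48, 166.48], [-47.26, 123.95], [12.59, 153.08], [-70.14, 250.14], [6.76, 159.57], [-176.63, 176.63]. Speed limits (degrees/s): [108.29, 108.29, 147.25, 172.46, 172.46, 172.46].

INTERFACE

Orientations are given as a 3x3 rotation matrix whose columns are the frame's x, y, z axes.
In Python, from rig import arm gives the robot as it stands. Calls block until the motion is done:
- arm.move_to(position, orientation): joint-space move of the TCP to a pose.
- arm.move_l(position, orientation=None, feed=0.15): straight line of the TCP; orientation=None keeps the orientation; feed is the mean speed in m/s.
- arm.move_joints(angles): joint-space move.
- arm.grip(opening): finger opening in m; the grip force is fixed at half the most; returns when the fingers have stopped.
- arm.sleep(seconds).
- arm.solve_ik(position, orientation): joint angles nearest the present ones, or None.
- arm.snapshot(name): name is "scene" or "top" or "wrist"; returns the picture (400x640x3 uint8, red, green, blue); there is no depth.
- arm.get_calibration(name): a dict with "intrinsics" (3x3 intrinsics, pixels), "cam_to_world" (4x4, takes a point from camera to world coordinates). Camera axes: x right, y down, z forward; pixel columns grow to the right and rows downward; lengths in m; the calibration is good to about 2 mm. A picture is of the moment at which its call begins: read the wrist's pose just before it. get_calibration takes no time and is no camera call; for the wrist camera it gives the pose at the moment of the call.
A pose or a line that the arm cannot do raises arm.Unreachable and nothing moves.
- arm.sign_off(): hands the job in, once; it reports no verdict.
Readings, each from a call of its own:
- arm.current_t(): time.
- arm.current_joint_positions(): joint angles.
- arm.current_dq(): joint speeds.
- arm.current_tau(): joint torques, N m.
- arm.current_ee_pos(): TCP position.
- arm.current_tool_rot(): TCP orientation.
- arm.current_force(): force on the tool from outside, world axes, zero at the start.
- arm.current_torque(): the same for the moment, N m.
- arm.current_width(): finger opening in m.
Only numpy, scipy, OpenCV 4.12 (cv2) and the standard library are available. Lean on these libraries where they do the work, as an engineer would, in place of code of your own. Each camera call takes 0.05 s, during which the arm holds its last target.

## Working session

There is one attempt and no reset: what is moved stays moved. The work goes in short steps, each a Python script; the robot and the scene stay as the last script left them, time stands still between calls to the robot, and variables do not carry over. Pictures are saved under pics/ and viewed, and the job is handed in when it is done.

```bash
ls; mkdir -p pics
python3 - <<'E'
from rig import arm
import cv2,numpy as np
for n in ["scene","top","wrist"]:
    im=arm.snapshot(n); cv2.imwrite(f"pics/{n}0.png",im[:,:,::-1])
    c=arm.get_calibration(n); print(n,np.round(c["intrinsics"],1).tolist(),np.round(c["cam_to_world"],3).tolist())
print(arm.grip_depth,arm.current_t(),arm.current_ee_pos(),np.round(arm.current_tool_rot(),3),arm.current_width())
E
```

```text
pics
scene [[520.2, 0.0, 323.7], [0.0, 520.2, 201.5], [0.0, 0.0, 1.0]] [[0.27, 0.671, -0.691, 1.392], [0.963, -0.203, 0.179, -0.274], [-0.02, -0.713, -0.701, 1.062], [0.0, 0.0, 0.0, 1.0]]
top [[511.4, 0.0, 310.4], [0.0, 511.4, 196.8], [0.0, 0.0, 1.0]] [[-0.017, -0.984, 0.175, 0.225], [-1.0, 0.018, 0.005, -0.03], [-0.008, -0.175, -0.985, 1.606], [0.0, 0.0, 0.0, 1.0]]
wrist [[360.4, 0.0, 319.4], [0.0, 360.4, 203.1], [0.0, 0.0, 1.0]] [[0.263, -0.937, -0.232, 0.228], [-0.965, -0.255, -0.063, -0.585], [0.0, 0.24, -0.971, 0.384], [0.0, 0.0, 0.0, 1.0]]
0.0188 0.15 [ 0.16414744 -0.60277899  0.2134896 ] [[ 0.965  0.263 -0.   ]
 [ 0.263 -0.965  0.001]
 [ 0.    -0.001 -1.   ]] 0.0917396010140033
```

View pics/scene0.png

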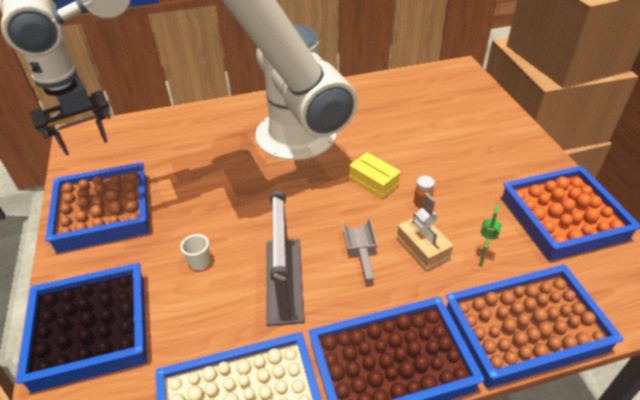

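View pics/top0.png

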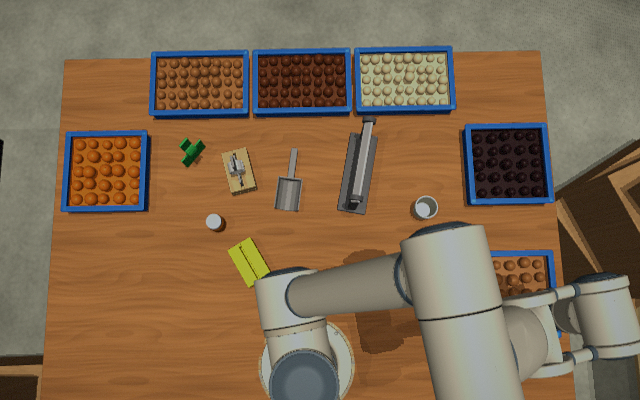

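View pics/wrist0.png

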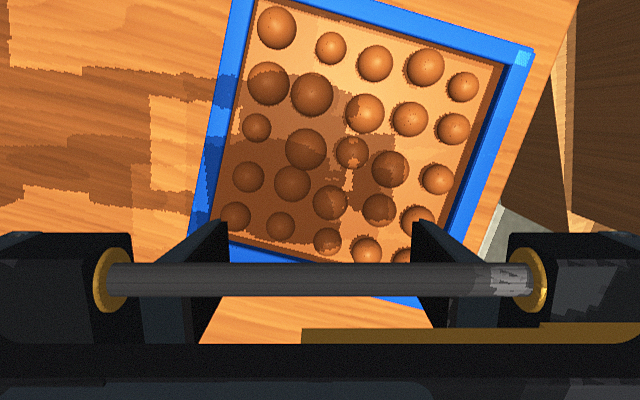

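The scene picture shows the holder in its stand at (425,235), the rail at (282,260), the jar at (425,190), the scoop at (362,250), the cup at (197,252), and the green and yellow look-alikes at (490,230) and (375,175). I'll enlarge the parts that matter.

Run:
```python
import cv2
t=cv2.imread("pics/top0.png"); s=cv2.imread("pics/scene0.png")
cv2.imwrite("pics/tz.png",cv2.resize(t[105:225,205:405],None,fx=4,fy=4,interpolation=cv2.INTER_CUBIC))
cv2.imwrite("pics/sz.png",cv2.resize(s[170:330,255:455],None,fx=4,fy=3.75,interpolation=cv2.INTER_CUBIC))
```

```text
(no output)
```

View pics/tz.png

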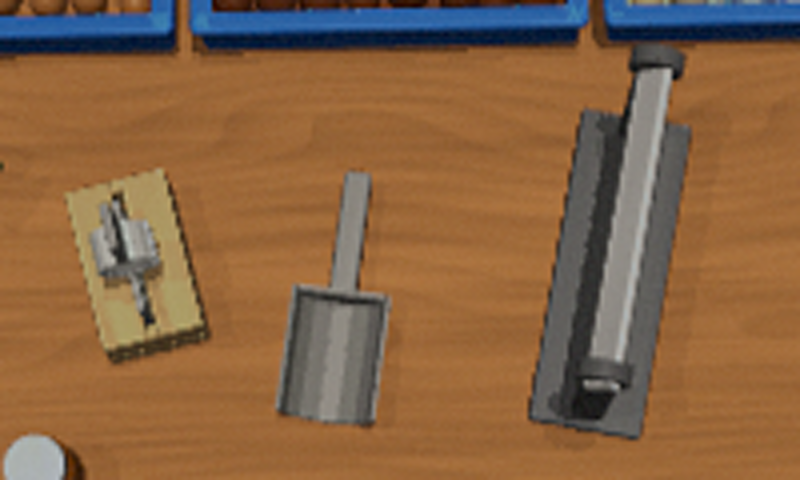

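View pics/sz.png

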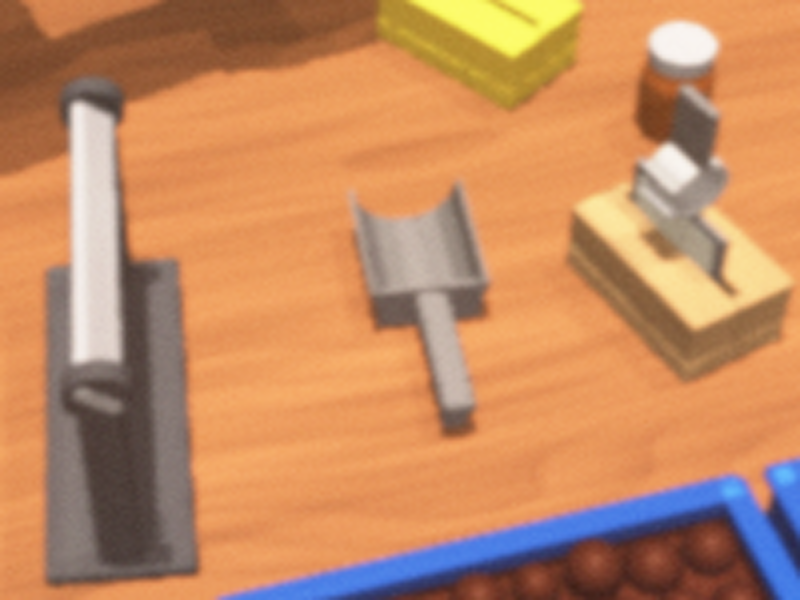

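```bash
cat > h.py <<'E'
import numpy as np, cv2
def ray(c,px):
    K=np.array(c["intrinsics"]);T=np.array(c["cam_to_world"])
    d=T[:3,:3]@np.linalg.solve(K,[px[0],px[1],1.]); return T[:3,3],d
def onz(c,px,z):
    o,d=ray(c,px); return o+d*(z-o[2])/d[2]
def proj(c,P):
    K=np.array(c["intrinsics"]);T=np.array(c["cam_to_world"])
    q=(np.atleast_2d(P)-T[:3,3])@T[:3,:3]; u=q@K.T; return u[:,:2]/u[:,2:]
E
python3 - <<'E'
from rig import arm
from h import *
t=arm.get_calibration("top"); s=arm.get_calibration("scene")
tz=lambda a,b:(a/4+205,b/4+105); sz=lambda a,b:(a/4+255,b/3.75+170)
for n,p,z in [("barnear",(610,360),.18),("barfar",(655,70),.18),("foot1",(530,420),.012),("foot2",(640,437),.012),("foot3",(690,128),.012),("foot4",(583,112),.012),("standTL",(66,193),.06),("standTR",(163,170),.06),("standBR",(208,332),.06),("standBL",(110,352),.06),("Ctop",(125,245),.14),("jar",(35,460),.085),("scoop",(340,290),.03)]:
    print(n,np.round(onz(t,tz(*p),z),3))
print("sc near",onz(s,sz(95,375),.18),"far",onz(s,sz(92,95),.18))
print("green",onz(t,(190,152),.14),onz(s,(497,208),.19),"green foot s",onz(s,(482,264),0.))
print("tab top s",onz(s,sz(703,95),.19))
E
```

```text
barnear [ 0.481 -0.156  0.18 ]
barfar [ 0.695 -0.196  0.18 ]
foot1 [ 0.465 -0.106  0.012]
foot2 [ 0.45  -0.192  0.012]
foot3 [ 0.701 -0.242  0.012]
foot4 [ 0.716 -0.156  0.012]
standTL [0.643 0.253 0.06 ]
standTR [0.66  0.177 0.06 ]
standBR [0.531 0.142 0.06 ]
standBL [0.516 0.217 0.06 ]
Ctop [0.581 0.194 0.14 ]
jar [0.43  0.269 0.085]
scoop [0.568 0.041 0.03 ]
sc near [ 0.69587163 -0.19707615  0.18      ] far [ 0.46912542 -0.15025967  0.18      ]
green [0.62714236 0.33194872 0.14      ] [0.67067473 0.33127455 0.19      ] green foot s [0.68432769 0.32579439 0.        ]
tab top s [0.58654914 0.2012703  0.19      ]
```

The measured points agree with the given sizes: the foot is about 255 x 86 mm and centred near (0.583,-0.174), and the stand is about 132 x 78 mm and centred near (0.588,0.197). Next I'll take close wrist views of the bar from two different elevations.

```bash
cat >> h.py <<'E'
def tool_T(arm):
    T=np.eye(4);T[:3,:3]=arm.current_tool_rot();T[:3,3]=arm.current_ee_pos();return T
def look(target,frm_dir,dist,imgx,tcam,row=130):
    """tool pose s.t. target appears at column 320,row, camera at target+dist*frm_dir"""
    d=-np.array(frm_dir,float);d/=np.linalg.norm(d); x=np.array(imgx,float);x-=d*(x@d);x/=np.linalg.norm(x)
    y=np.cross(d,x); a=np.arctan((203-row)/360.)  # target up in image => forward is rotated down
    f=d*np.cos(a)+y*np.sin(a); yy=np.cross(f,x)
    C=np.eye(4);C[:3,:3]=np.c_[x,yy,f];C[:3,3]=np.array(target)-dist*d
    return C@np.linalg.inv(tcam)
E
python3 - <<'E'
from rig import arm
from h import *
c=arm.get_calibration("wrist"); tc=np.linalg.inv(tool_T(arm))@c["cam_to_world"]; np.save("tcam.npy",tc)
print(np.round(tc,3))
bm=np.array([.584,-.174,.18]);by=np.array([.981,-.196,0]);bx=np.array([-.196,-.981,0]);z=np.array([0,0,1.])
for el in [90,75,60,45,35,25]:
  for side in (1,-1):
    e=np.radians(el); d=-side*bx*np.cos(e)+z*np.sin(e)
    T=look(bm,d,.27,-side*by if side==1 else by,tc)
    # image x so that image up is away from camera: y_img=f x x
    j=arm.solve_ik(T[:3,3],T[:3,:3]); print(el,side,np.round(T[:3,3],3),np.round(T[:3,2],2),None if j is None else np.round(j,0))
E
```

```text
[[-0.    -0.971 -0.24   0.066]
 [ 1.    -0.     0.001 -0.   ]
 [-0.001 -0.24   0.971 -0.17 ]
 [ 0.     0.     0.     1.   ]]
90 1 [ 0.595 -0.116  0.277] [-0.01 -0.04 -1.  ] [-15.  24.  75.  -2.  81. 176.]
90 -1 [ 0.573 -0.232  0.277] [ 0.01  0.04 -1.  ] [-29.  25.  73.   2.  83. -18.]
75 1 [ 0.6   -0.093  0.258] [-0.06 -0.29 -0.95] [  -5.   27.   76.  -18.   80. -170.]
75 -1 [ 0.568 -0.255  0.258] [ 0.06  0.29 -0.95] [-38.  29.  70.  15.  88. -29.]
60 1 [ 0.603 -0.076  0.234] [-0.1  -0.53 -0.84] [   4.   32.   76.  -31.   83. -157.]
60 -1 [ 0.565 -0.272  0.234] [ 0.1   0.53 -0.84] [-46.  36.  68.  26.  95. -37.]
45 1 [ 0.605 -0.066  0.207] [-0.14 -0.72 -0.68] [  11.   40.   75.  -43.   88. -147.]
45 -1 [ 0.563 -0.282  0.207] [ 0.14  0.72 -0.68] [-51.  44.  65.  35. 103. -42.]
35 1 [ 0.606 -0.063  0.187] [-0.16 -0.83 -0.54] [  14.   46.   75.  -50.   92. -141.]
35 -1 [ 0.562 -0.285  0.187] [ 0.16  0.83 -0.54] [-53.  50.  63.  41. 108. -44.]
25 1 [ 0.606 -0.063  0.167] [-0.18 -0.91 -0.38] [  16.   52.   74.  -56.   97. -137.]
25 -1 [ 0.562 -0.285  0.167] [ 0.18  0.91 -0.38] [-55.  56.  62.  46. 112. -46.]
```

Run:
```python
from rig import arm
from h import *
import pickle
tc=np.load("tcam.npy")
bm=np.array([.584,-.174,.18]);by=np.array([.981,-.196,0]);bx=np.array([-.196,-.981,0]);z=np.array([0,0,1.])
cal={}
for i,el in enumerate([35,82]):
    e=np.radians(el); d=bx*np.cos(e)+z*np.sin(e)
    T=look(bm,d,.27,by,tc); arm.move_to(T[:3,3],T[:3,:3]); arm.sleep(.2)
    cal[i]=arm.get_calibration("wrist"); im=arm.snapshot("wrist"); cv2.imwrite(f"pics/w{i}.png",im[:,:,::-1])
pickle.dump(cal,open("cal.pkl","wb")); print(arm.current_t())
```

```text
3.1417
```

View pics/w0.png

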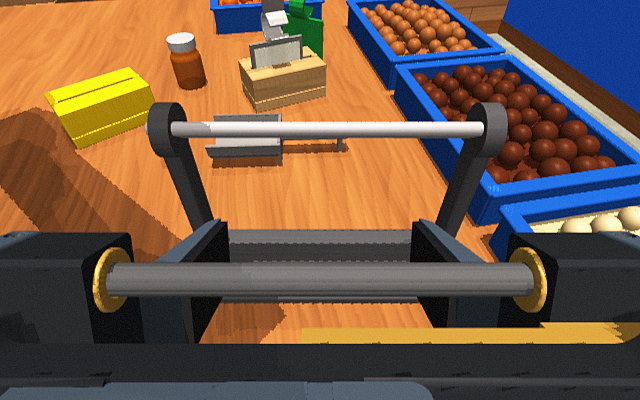

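View pics/w1.png

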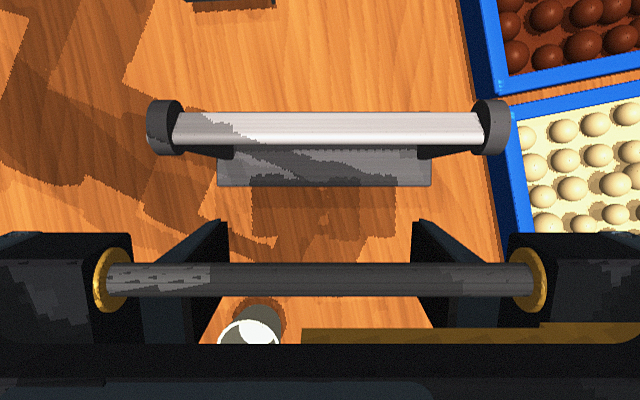

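Run:
```python
import cv2
for i,(a,b) in enumerate([(112,146),(100,156)]):
    g=cv2.cvtColor(cv2.imread(f"pics/w{i}.png"),cv2.COLOR_BGR2GRAY)
    for c in (240,320,420): print(i,c,a,g[a:b,c].tolist())
    im=cv2.imread(f"pics/w{i}.png")
    cv2.imwrite(f"pics/wz{i}.png",cv2.resize(im[90:200,140:520],None,fx=2,fy=2,interpolation=cv2.INTER_NEAREST))
```

```text
0 240 112 [166, 175, 163, 110, 80, 100, 114, 105, 93, 165, 238, 248, 249, 249, 243, 236, 230, 213, 189, 168, 141, 119, 98, 85, 58, 100, 184, 210, 207, 206, 211, 204, 199, 186]
0 320 112 [167, 154, 151, 149, 149, 156, 160, 160, 153, 190, 238, 248, 250, 251, 248, 239, 234, 212, 190, 169, 141, 110, 100, 83, 75, 68, 55, 124, 173, 163, 164, 132, 70, 78]
0 420 112 [34, 35, 25, 28, 37, 35, 35, 37, 13, 131, 236, 250, 249, 249, 244, 233, 227, 210, 193, 168, 138, 116, 100, 86, 72, 61, 35, 37, 57, 74, 82, 86, 121, 155]
1 240 100 [177, 180, 177, 176, 169, 170, 168, 159, 162, 159, 164, 126, 132, 206, 213, 216, 216, 219, 214, 212, 215, 218, 215, 209, 211, 211, 216, 208, 209, 216, 220, 212, 219, 208, 175, 192, 201, 192, 183, 165, 153, 148, 132, 113, 79, 58, 64, 59, 61, 56, 68, 74, 99, 124, 120, 122]
1 320 100 [169, 172, 167, 170, 169, 166, 174, 171, 170, 170, 175, 139, 135, 210, 219, 219, 221, 221, 220, 212, 214, 217, 214, 213, 213, 220, 215, 217, 213, 217, 224, 216, 216, 231, 239, 246, 249, 248, 247, 238, 230, 213, 192, 160, 97, 51, 59, 59, 57, 87, 111, 116, 123, 124, 122, 128]
1 420 100 [158, 159, 160, 158, 155, 159, 159, 155, 159, 165, 144, 109, 150, 214, 215, 216, 217, 216, 212, 212, 210, 209, 208, 209, 213, 213, 213, 208, 217, 213, 214, 209, 218, 231, 230, 236, 248, 248, 245, 236, 229, 215, 192, 159, 95, 11, 27, 29, 30, 26, 29, 30, 28, 27, 24, 28]
```

View pics/wz1.png

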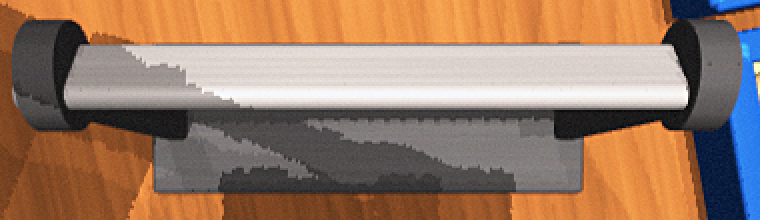

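View pics/wz0.png

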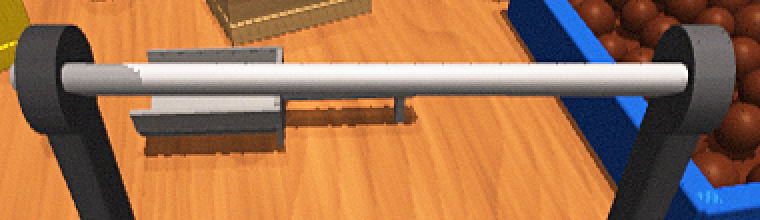

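```bash
cat > fit.py <<'E'
import pickle
from h import *
from scipy.optimize import least_squares
cal=pickle.load(open("cal.pkl","rb"))
# silhouettes: subpixel half-crossings
def edges(i,rng):
    g=cv2.GaussianBlur(cv2.cvtColor(cv2.imread(f"pics/w{i}.png"),cv2.COLOR_BGR2GRAY),(1,1),0).astype(float)
    return g
# read by hand from the printed profiles (pixel centres, row = boundary between background/outline and bar)
obs={0:{240:(120.9,136.5+.2),320:(120.9,138.5),420:(120.9,138.3)},1:{240:(111.9,144.5),320:(111.9,144.5),420:(111.6,144.5)}}
del obs[0][240]
def bar(p,r):
    mx,my,mz,yaw,s=p
    by=np.array([np.cos(yaw),np.sin(yaw),0]);bx=np.array([np.sin(yaw),-np.cos(yaw),0]);z=np.array([0,0,1.])
    u=bx*np.cos(s)+z*np.sin(s); v=np.cross(u,by); a=np.linspace(0,2*np.pi,361)
    ca,sa=np.cos(a),np.sin(a)
    prof=np.outer(np.sign(ca)*(15-r)+r*ca,u)+np.outer(np.sign(sa)*(5-r)+r*sa,v)
    return np.array([mx,my,mz]),by,prof/1000
def res(p,r):
    m,by,prof=bar(p,r); out=[]
    for i in obs:
        q={t:proj(cal[i],m+by*t+prof) for t in (-.09,.09)}
        for c,(a,b) in obs[i].items():
            f=(c-q[-.09][:,0])/(q[.09][:,0]-q[-.09][:,0]); row=q[-.09][:,1]*(1-f)+q[.09][:,1]*f
            out+=[row.min()-a,row.max()-b]
    # mid column in view 1
    out.append((proj(cal[1],m)[0,0]-328)/2)
    out.append((p[2]-.18)/.001)
    return np.array(out)
if __name__=="__main__":
  for r in (1.5,2,3,4,5):
    for s0 in (27,42):
        o=least_squares(res,[.584,-.174,.18,-.197,np.radians(s0)],args=(r,),x_scale=[.01,.01,.01,.1,.1])
        print(r,s0,round(o.cost,2),np.round(o.x[:3],4),np.round(np.degrees(o.x[3:]),2),np.round(o.fun,2))
E
python3 fit.py
```

```text
1.5 27 6.05 [ 0.5891 -0.1739  0.1793] [-11.33  44.34] [-1.13  0.94 -1.02  1.24 -1.05  1.15 -1.17  1.05 -1.02  0.93 -0.   -0.74]
1.5 42 6.05 [ 0.5891 -0.1739  0.1793] [-11.33  44.34] [-1.13  0.94 -1.02  1.24 -1.05  1.15 -1.17  1.05 -1.02  0.93  0.   -0.74]
2 27 4.04 [ 0.5891 -0.1739  0.1793] [-11.34  44.  ] [-0.95  0.72 -0.85  1.02 -0.84  0.95 -0.95  0.86 -0.79  0.75  0.   -0.68]
2 42 4.04 [ 0.5891 -0.1739  0.1793] [-11.34  44.  ] [-0.95  0.72 -0.85  1.02 -0.84  0.95 -0.95  0.86 -0.79  0.75  0.   -0.68]
3 27 1.3 [ 0.5891 -0.174   0.1794] [-11.35  43.24] [-0.6   0.27 -0.48  0.58 -0.43  0.56 -0.53  0.48 -0.36  0.38  0.   -0.56]
3 42 1.3 [ 0.5891 -0.174   0.1794] [-11.35  43.24] [-0.6   0.27 -0.48  0.58 -0.43  0.56 -0.53  0.48 -0.36  0.38  0.   -0.56]
4 27 12.42 [ 0.589  -0.174   0.1799] [-11.32  33.74] [ 1.61 -1.47  1.7  -1.18 -1.62  1.7  -1.76  1.58 -1.63  1.44  0.   -0.08]
4 42 0.19 [ 0.5891 -0.174   0.1796] [-11.35  42.34] [-0.23 -0.19 -0.11  0.14 -0.04  0.18 -0.13  0.11  0.06  0.03  0.   -0.44]
5 27 7.73 [ 0.589  -0.1741  0.18  ] [-11.32  32.55] [ 1.31 -1.26  1.4  -0.96 -1.23  1.32 -1.36  1.21 -1.23  1.08  0.   -0.04]
5 42 0.63 [ 0.5891 -0.174   0.1797] [-11.36  41.27] [ 0.14 -0.64  0.28 -0.31  0.33 -0.17  0.25 -0.23  0.45 -0.3   0.   -0.34]
```

```bash
cat >> h.py <<'E'
BM=np.array([.589,-.174,.1797]);BYAW=np.radians(-11.35);S=np.radians(42.3)
def Hrot(yaw,s):
    by=np.array([np.cos(yaw),np.sin(yaw),0]);bx=np.array([np.sin(yaw),-np.cos(yaw),0]);z=np.array([0,0,1.])
    return np.c_[bx*np.cos(s)+z*np.sin(s),by,-bx*np.sin(s)+z*np.cos(s)]
def tcp_for(eye,R,flip=1,dz=.048,gd=.0188):
    """tool pose with the grasp point at eye+dz*holder z"""
    Rt=np.c_[flip*R[:,1],flip*R[:,0],-R[:,2]]
    return np.array(eye)+R[:,2]*(dz-gd),Rt
E
python3 - <<'E'
from rig import arm
from h import *
for fl in (1,-1):
    for n,e,y,s in [("stand",[.588,.197,.118],np.radians(15.8),0),("lift",[.588,.197,.25],np.radians(15.8),0),("pre",BM-.06*Hrot(BYAW,S)[:,0],BYAW,S),("in",BM,BYAW,S),("up",BM,BYAW,0),("up15",BM+[0,0,.15],BYAW,0)]:
        p,R=tcp_for(e,Hrot(y,s),fl); print(np.round(np.linalg.det(R)),fl,n,np.round(p,3),arm.solve_ik(p,R) is not None and np.round(arm.solve_ik(p,R),0))
tc=np.load("tcam.npy"); H=Hrot(np.radians(15.8),0); d=np.array([0,0,1.])+.0
for fl in (1,-1):
  T=look([.588,.197,.15],[0,0,1],.26,fl*H[:,0],tc); print(np.round(T,2), arm.solve_ik(T[:3,3],T[:3,:3]))
E
```

```text
1.0 1 stand [0.588 0.197 0.147] [13. 32. 82. -0. 66. 87.]
1.0 1 lift [0.588 0.197 0.279] [13. 25. 72. -0. 83. 87.]
1.0 1 pre [ 0.602 -0.111  0.161] [  5.  40.  80. -41.  79. 122.]
1.0 1 in [ 0.593 -0.155  0.201] [  2.  36.  81. -42.  79. 117.]
1.0 1 up [ 0.589 -0.174  0.209] [-22.  28.  79.  -0.  73.  79.]
1.0 1 up15 [ 0.589 -0.174  0.359] [-22.  22.  65.  -0.  93.  79.]
1.0 -1 stand [0.588 0.197 0.147] [ 13.  32.  82.  -0.  66. -93.]
1.0 -1 lift [0.588 0.197 0.279] [ 13.  25.  72.  -0.  83. -93.]
1.0 -1 pre [ 0.602 -0.111  0.161] [  5.  40.  80. -41.  79. -58.]
1.0 -1 in [ 0.593 -0.155  0.201] [  2.  36.  81. -42.  79. -63.]
1.0 -1 up [ 0.589 -0.174  0.209] [ -22.   28.   79.   -0.   73. -101.]
1.0 -1 up15 [ 0.589 -0.174  0.359] [ -22.   22.   65.   -0.   93. -101.]
[[ 0.96  0.27  0.04  0.53]
 [ 0.27 -0.96  0.01  0.18]
 [ 0.04 -0.   -1.    0.24]
 [ 0.    0.    0.    1.  ]] [12.5690079  20.62503868 86.50140078  0.21248879 70.44804971 86.68954981]
[[-0.96 -0.27 -0.04  0.64]
 [-0.27  0.96 -0.01  0.21]
 [ 0.04 -0.   -1.    0.24]
 [ 0.    0.    0.    1.  ]] [ 13.35174514  33.10317786  64.42642557  -0.16775565  84.8985603
 -92.44238215]
```

The bar fit gives a slope of about 42.3° (±1.5°), a yaw of -11.35° and a middle at (0.589,-0.174,0.180), with residuals under 0.3 px. Now I'll look at the holder from above.

Run:
```python
from rig import arm
from h import *
import pickle
tc=np.load("tcam.npy"); H=Hrot(np.radians(15.8),0)
T=look([.588,.197,.15],[0,0,1],.30,H[:,0],tc,row=110)
m=arm.current_ee_pos(); arm.move_l([m[0],m[1],.33]); 
arm.move_to(T[:3,3],T[:3,:3]); arm.sleep(.2)
c=arm.get_calibration("wrist"); pickle.dump(c,open("calh.pkl","wb")); im=arm.snapshot("wrist"); cv2.imwrite("pics/h0.png",im[:,:,::-1])
cv2.imwrite("pics/h0z.png",cv2.resize(im[10:210,200:440,::-1],None,fx=3,fy=3)); print(arm.current_t())
```

```text
5.7
```

View pics/h0z.png

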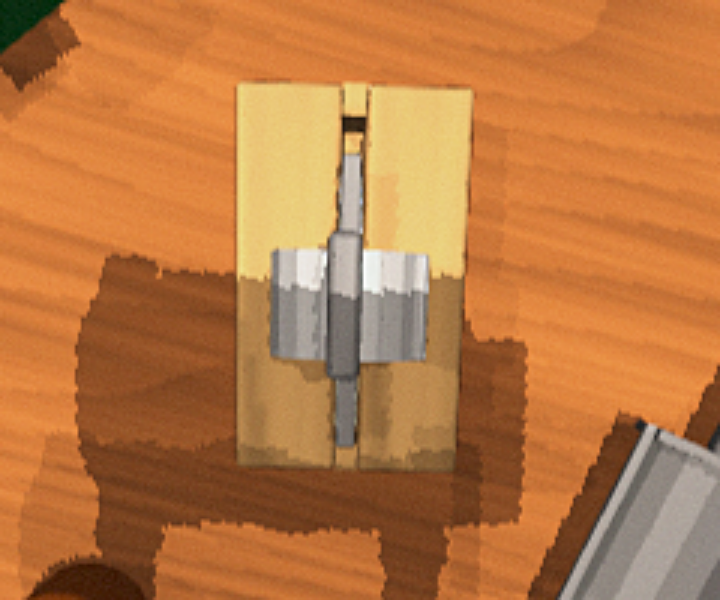

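Run:
```python
from h import *
import pickle
c=pickle.load(open("calh.pkl","rb")); f=lambda a,b:(a/3+200-.33,b/3+10-.33)
P=lambda a,b,z:onz(c,f(a,b),z)
pts=dict(tabc=P(345,305,.191),tabfar=P(346,234,.191),tabnear=P(343.5,377,.191),slotfar=P(355,90,.06),slotnear=P(346,462,.06),s1=P(237,85,.06),s2=P(472,90,.06),s3=P(455,470,.06),s4=P(238,466,.06),pl=P(351,155,.098),pn=P(345,444,.098))
for k,v in pts.items(): print(k,np.round(v,4))
for a,b in (("tabnear","tabfar"),("slotnear","slotfar"),("pn","pl"),("s4","s1"),("s3","s2")):
    d=pts[b]-pts[a]; print(a,np.degrees(np.arctan2(d[1],d[0])),np.linalg.norm(d))
print((pts["s1"]+pts["s2"]+pts["s3"]+pts["s4"])/4,(pts["pl"]+pts["pn"])/2,(pts["tabfar"]+pts["tabnear"])/2)
print(proj(c,[[.588,.197,.191]]))
```

```text
tabc [0.5865 0.1994 0.191 ]
tabfar [0.6017 0.2034 0.191 ]
tabnear [0.5705 0.1953 0.191 ]
slotfar [0.6534 0.2163 0.06  ]
slotnear [0.5326 0.1857 0.06  ]
s1 [0.6442 0.2545 0.06  ]
s2 [0.664  0.1787 0.06  ]
s3 [0.5405 0.1468 0.06  ]
s4 [0.5205 0.223  0.06  ]
pl [0.6291 0.2106 0.098 ]
pn [0.5436 0.1886 0.098 ]
tabnear 14.543918636429458 0.032187993122765914
slotnear 14.214150574063629 0.12463916765586219
pn 14.3916048191146 0.08825032824508597
s4 14.312088065391801 0.12763069598563226
s3 14.491759569142259 0.1275419234317082
[0.59232005 0.20076946 0.06      ] [0.58633458 0.19959829 0.098     ] [0.5861167  0.19933422 0.191     ]
[[318.53872567 110.13877458]]
```

Tab and plate agree on centre (0.586,0.1995) and yaw 14.4°. Next is the grasp.

Run:
```python
from rig import arm
from h import *
H=Hrot(np.radians(14.4),0)
p,R=tcp_for([.5863,.1995,.118],H)
arm.move_to(p+[0,0,.075],R); arm.grip(.05)
arm.move_l(p,feed=.1); f0=arm.current_force(); print("descended",arm.current_ee_pos()-p,np.round(f0,2))
arm.grip(.004); arm.sleep(.2); print("w",arm.current_width(),np.round(arm.current_force()-f0,2),arm.current_t())
c=arm.snapshot("scene"); cv2.imwrite("pics/g0.png",cv2.resize(c[150:300,350:550,::-1],None,fx=4,fy=4))
```

```text
descended [3.88312159e-04 7.91067221e-05 5.45370818e-04] [-0.25 -0.07  0.56]
w 0.008033474396487196 [-0.07 -0.67  0.1 ] 8.7333
```

View pics/g0.png

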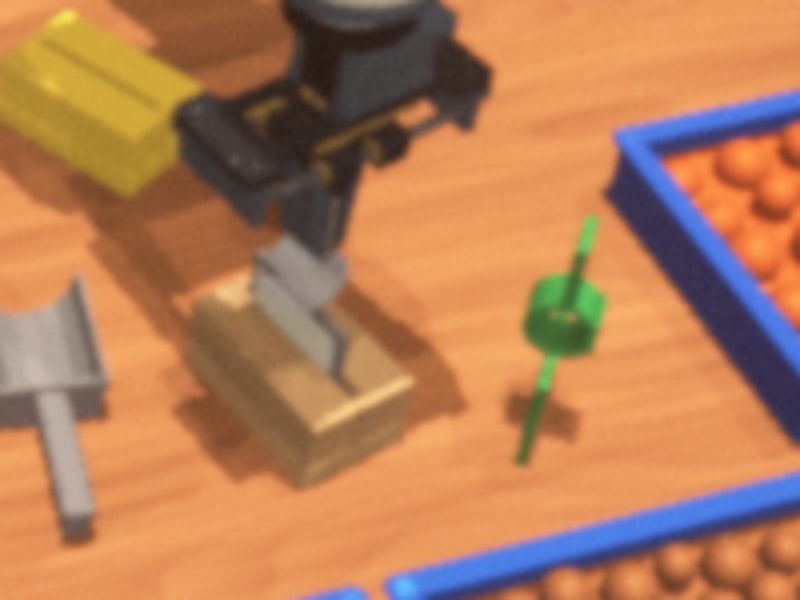

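Run:
```python
from rig import arm
from h import *
p=arm.current_ee_pos()
arm.move_l(p+[0,0,.11],feed=.12); print("lift",np.round(arm.current_force(),2),arm.current_width())
H=Hrot(BYAW,S); left=-Hrot(BYAW,0)[:,0]
q,R=tcp_for(BM+left*.2+[0,0,.06],H); arm.move_to(q,R)
q,R=tcp_for(BM-.06*H[:,0],H); arm.move_l(q,R,feed=.1); arm.sleep(.3)
print(arm.current_ee_pos()-q,np.round(arm.current_force(),2),arm.current_t())
im=arm.snapshot("scene"); cv2.imwrite("pics/p0.png",cv2.resize(im[150:300,200:400,::-1],None,fx=4,fy=4))
im=arm.snapshot("wrist"); cv2.imwrite("pics/p1.png",im[:,:,::-1])
im=arm.snapshot("top"); cv2.imwrite("pics/p2.png",cv2.resize(im[90:240,280:480,::-1],None,fx=4,fy=4))
```

```text
lift [-0.24  0.18 -1.68] 0.00798521472417314
[5.93610392e-05 9.79445273e-05 5.16622026e-05] [-0.33 -0.39 -1.44] 12.8333
```

View pics/p0.png

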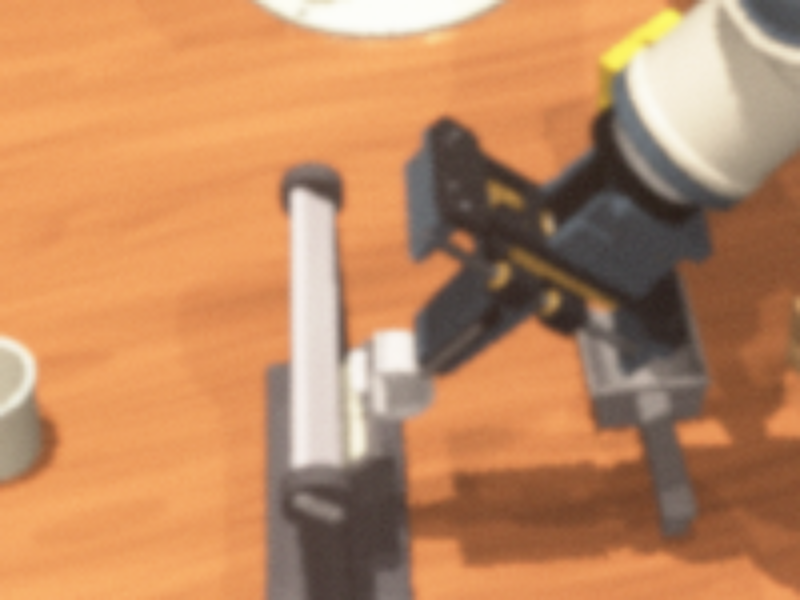

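View pics/p1.png

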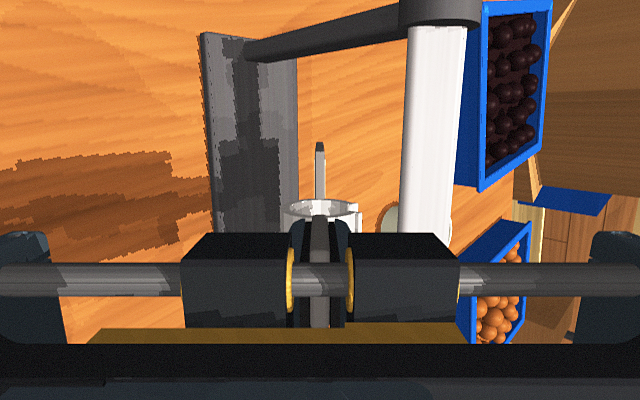

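Run:
```python
from rig import arm
from h import *
H=Hrot(BYAW,S); f0=np.array(arm.current_force()); m0=np.array(arm.current_torque())
for d in list(np.arange(.045,.016,-.003)):
    q,R=tcp_for(BM-d*H[:,0],H); arm.move_l(q,R,feed=.04); arm.sleep(.08)
    f=H.T@(arm.current_force()-f0); m=H.T@(arm.current_torque()-m0)
    print(round(d,4),"f uyv",np.round(f,2),"m",np.round(m,2),np.round((arm.current_ee_pos()-q)*1e3,2))
    if np.abs(f).max()>4: print("STOP");break
print(arm.current_t())
im=arm.snapshot("scene"); cv2.imwrite("pics/q0.png",cv2.resize(im[200:290,250:350,::-1],None,fx=6,fy=6,interpolation=cv2.INTER_CUBIC))
```

```text
0.045 f uyv [ 0.96 -0.13 -1.27] m [0.05 0.01 0.03] [-0.03  0.02 -0.05]
0.042 f uyv [-0.02 -0.19 -1.05] m [ 0.04 -0.    0.04] [ 0.    0.02 -0.01]
0.039 f uyv [-0.01 -0.67  0.01] m [0.04 0.07 0.04] [ 0.01 -0.05  0.02]
0.036 f uyv [-0.53 -0.18 -0.23] m [ 0.05 -0.01  0.03] [-0.02 -0.04  0.05]
0.033 f uyv [-0.26 -1.04 -0.42] m [0.07 0.   0.04] [-0.01 -0.04  0.05]
0.03 f uyv [-0.72 -0.27 -1.15] m [ 0.03 -0.03  0.03] [-0.01 -0.04  0.04]
0.027 f uyv [ 0.44  0.04 -1.04] m [ 0.06  0.04 -0.02] [-0.   -0.03  0.04]
0.024 f uyv [-0.9  -0.46 -0.66] m [ 0.06 -0.    0.02] [-0.   -0.04  0.04]
0.021 f uyv [ 0.45  0.13 -0.56] m [0.07 0.02 0.  ] [-0.01 -0.03  0.03]
0.018 f uyv [-0.32  0.33 -1.9 ] m [ 0.06 -0.05  0.08] [-0.01 -0.02  0.04]
16.5917
```

View pics/q0.png

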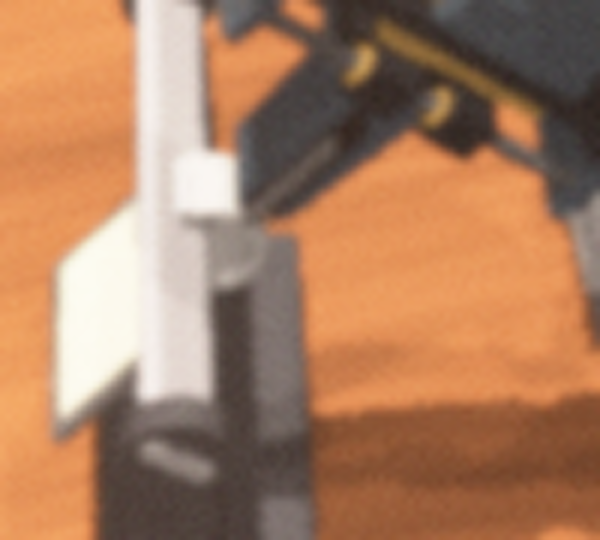

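Entering cleanly, with only noise-level forces. I'll keep going to full depth.

Run:
```python
from rig import arm
from h import *
H=Hrot(BYAW,S); f0=np.array(arm.current_force()); m0=np.array(arm.current_torque())
for d in [.015,.012,.009,.006,.003,.0]:
    q,R=tcp_for(BM-d*H[:,0],H); arm.move_l(q,R,feed=.04); arm.sleep(.1)
    f=np.mean([H.T@(arm.current_force()-f0) for _ in range(3)],0)
    print(round(d,4),"f uyv",np.round(f,2),np.round((arm.current_ee_pos()-q)*1e3,2))
    if np.abs(f).max()>5: print("STOP");break
print(arm.current_t())
im=arm.snapshot("scene"); cv2.imwrite("pics/q1.png",cv2.resize(im[200:290,250:350,::-1],None,fx=6,fy=6,interpolation=cv2.INTER_CUBIC))
```

```text
0.015 f uyv [0.85 1.32 0.06] [-0.   -0.02  0.03]
0.012 f uyv [ 0.21  0.36 -0.4 ] [-0.02 -0.02  0.02]
0.009 f uyv [ 0.69  0.42 -0.17] [ 0.02 -0.01  0.02]
0.006 f uyv [1.81 0.43 1.2 ] [-0.01 -0.03  0.05]
0.003 f uyv [ 0.57  0.04 -0.87] [-0.02 -0.02  0.02]
0.0 f uyv [-0.26  0.29 -0.52] [-0.01 -0.01  0.02]
18.7417
```

View pics/q1.png

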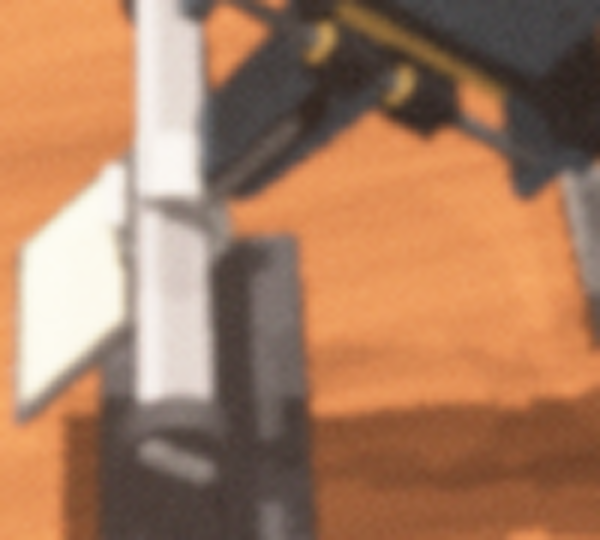

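Run:
```python
from rig import arm
from h import *
f0=np.array(arm.current_force())
for s in np.linspace(S,0,8)[1:]:
    H=Hrot(BYAW,s); q,R=tcp_for(BM,H); arm.move_l(q,R,feed=.02); arm.sleep(.1)
    f=np.mean([arm.current_force()-f0 for _ in range(3)],0)
    print(round(np.degrees(s),1),"f",np.round(f,2),np.round((arm.current_ee_pos()-q)*1e3,2))
    if np.abs(f).max()>6: print("STOP");break
print(arm.current_t())
im=arm.snapshot("scene"); cv2.imwrite("pics/r1.png",cv2.resize(im[190:290,240:350,::-1],None,fx=6,fy=6,interpolation=cv2.INTER_CUBIC))
```

```text
36.3 f [-1.36  0.73 -0.06] [-0.3   0.04 -0.22]
30.2 f [-1.36  0.33 -0.32] [-0.35  0.26 -0.56]
24.2 f [-0.64  1.41  0.4 ] [-0.42  0.41 -0.7 ]
18.1 f [-1.73  0.64 -0.52] [-0.4   0.56 -0.71]
12.1 f [-2.09  1.39 -0.11] [-0.33  0.65 -0.61]
6.0 f [-1.63  1.31 -0.12] [-0.24  0.62 -0.43]
0.0 f [-1.    0.95  0.56] [-0.15  0.62 -0.29]
21.5917
```

View pics/r1.png

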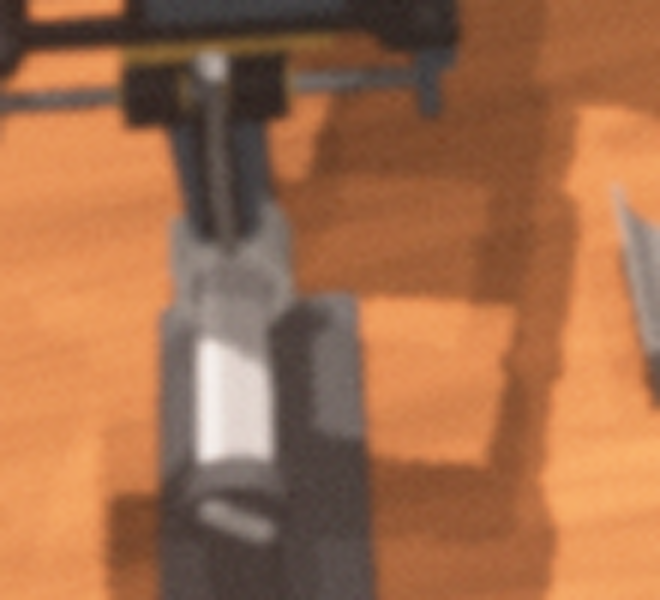

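Run:
```python
from rig import arm
from h import *
H=Hrot(BYAW,0)
def F():
    v=[]
    for _ in range(6): arm.sleep(.04); v.append(arm.current_force())
    return H.T@np.mean(v,0)
f0=F(); print(np.round(f0,2))
for k in np.arange(.5,4.6,.5):
    off=H[:,0]*(.75*k*1e-3)-H[:,2]*(k*1e-3)
    q,R=tcp_for(BM+off,H); arm.move_l(q,R,feed=.02); f=F()-f0
    print(k,np.round(f,2))
    if f[2]>1.6 or np.abs(f).max()>3: break
print(arm.current_t())
```

```text
[-0.03 -0.36 -1.04]
0.5 [-0.07  0.38  0.08]
1.0 [ 0.01 -0.07 -0.19]
1.5 [ 0.16  0.71 -0.13]
2.0 [-0.24  0.46  0.4 ]
2.5 [0.04 0.4  0.29]
3.0 [-0.28  0.43  0.14]
3.5 [0.14 0.34 0.12]
4.0 [-0.02  0.19  0.19]
4.5 [ 0.24  0.38 -0.26]
26.3917
```

Run:
```python
from rig import arm
from h import *
H=Hrot(BYAW,0)
def F():
    v=[]
    for _ in range(6): arm.sleep(.04); v.append(arm.current_force())
    return H.T@np.mean(v,0)
f0=np.array([-.03,-.2,-.95])
for k in [5,5.5,6,6.5,7]:
    off=H[:,0]*(3.4e-3)-H[:,2]*(k*1e-3)
    q,R=tcp_for(BM+off,H); arm.move_l(q,R,feed=.02); f=F()-f0
    print(k,np.round(f,2))
    if f[2]>1. or np.abs(f).max()>2.5: break
print(arm.current_t())
im=arm.snapshot("scene"); cv2.imwrite("pics/r2.png",cv2.resize(im[190:290,240:350,::-1],None,fx=6,fy=6,interpolation=cv2.INTER_CUBIC))
```

```text
5 [ 0.01  0.24 -0.08]
5.5 [-0.36 -1.22  5.24]
27.3917
```

View pics/r2.png

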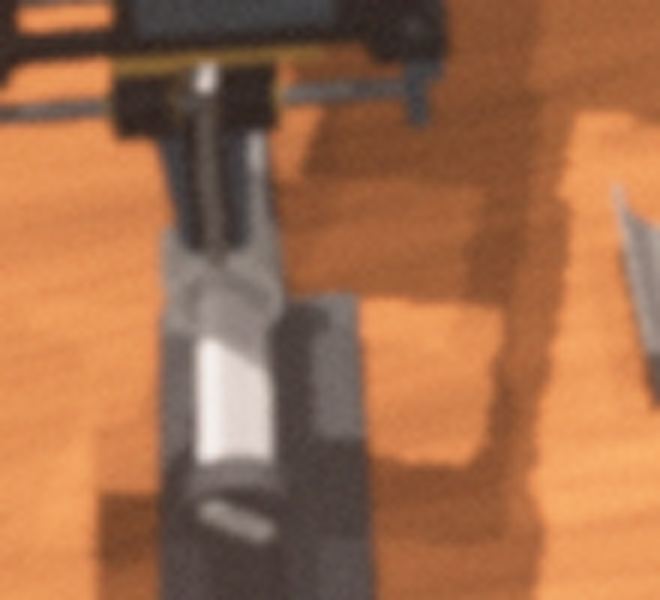

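The holder now rests on the bar, with the contact at about the depth expected. I'll back off slightly, release, wait and retreat upward.

Run:
```python
from rig import arm
from h import *
H=Hrot(BYAW,0)
q,R=tcp_for(BM+H[:,0]*.0034-H[:,2]*.0051,H); arm.move_l(q,R,feed=.02)
arm.grip(.036); arm.sleep(.8); print(arm.current_width(),np.round(arm.current_force(),2),arm.current_t())
im=arm.snapshot("scene"); cv2.imwrite("pics/u1.png",cv2.resize(im[190:290,240:350,::-1],None,fx=6,fy=6,interpolation=cv2.INTER_CUBIC))
im=arm.snapshot("wrist"); cv2.imwrite("pics/u2.png",im[:,:,::-1])
```

```text
0.03597974459300676 [-0.13  1.26 -0.  ] 29.1
```

View pics/u1.png

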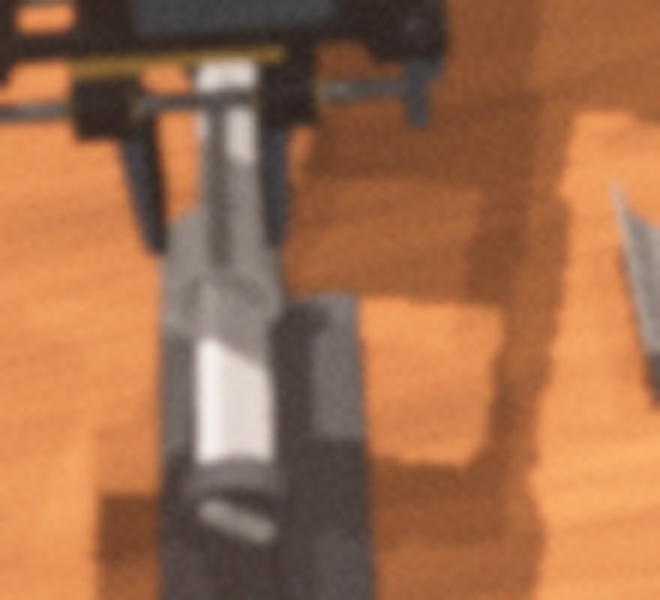

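View pics/u2.png

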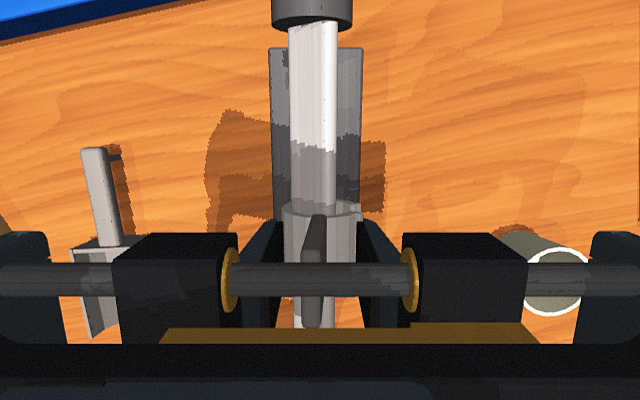

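Run:
```python
from rig import arm
from h import *
H=Hrot(BYAW,0); p=arm.current_ee_pos()
arm.move_l(p+[0,0,.12],feed=.08); print(arm.current_t())
p=arm.current_ee_pos(); arm.move_l(p+np.array([-.08,.0,.03]),feed=.15)
tc=np.load("tcam.npy")
T=look(BM,-H[:,0]*np.cos(.6)+[0,0,np.sin(.6)],.33,-H[:,1],tc,row=110)
im=arm.snapshot("scene"); cv2.imwrite("pics/v1.png",cv2.resize(im[180:290,230:360,::-1],None,fx=5,fy=5,interpolation=cv2.INTER_CUBIC))
im=arm.snapshot("top"); cv2.imwrite("pics/v2.png",cv2.resize(im[90:230,280:460,::-1],None,fx=4,fy=4,interpolation=cv2.INTER_CUBIC))
im=arm.snapshot("wrist"); cv2.imwrite("pics/v3.png",im[:,:,::-1]); print(arm.current_t(),np.round(arm.current_ee_pos(),3))
```

```text
30.85
31.7167 [ 0.509 -0.177  0.353]
```

View pics/v1.png

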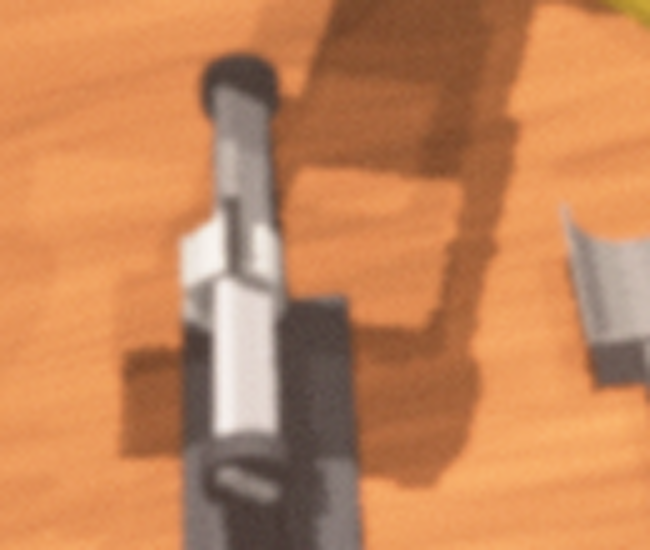

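View pics/v3.png

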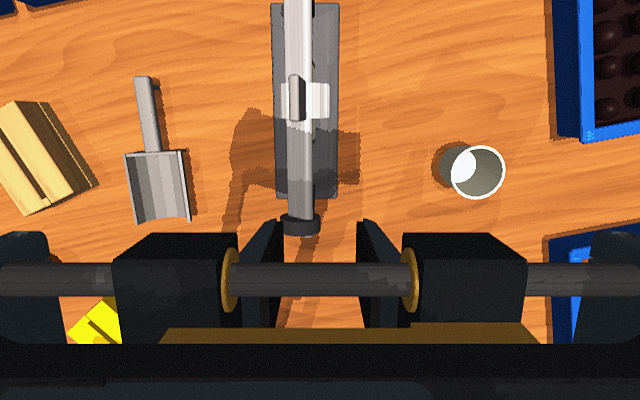

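The holder hangs on the bar near its middle: the C is at (305,100) in the wrist picture, with the tab above it. I'll check its uprightness with a view along the bar.

Run:
```python
from rig import arm
from h import *
H=Hrot(BYAW,0); tc=np.load("tcam.npy")
for el in (25,32,40,48,55):
    e=np.radians(el); T=look(BM,-H[:,1]*np.cos(e)+H[:,2]*np.sin(e),.32,H[:,0],tc,row=150)
    j=arm.solve_ik(T[:3,3],T[:3,:3]); print(el,np.round(T[:3,3],3),np.round(T[:3,2],2),j is not None)
    if j is not None and el>=32:
        arm.move_to(T[:3,3],T[:3,:3]); arm.sleep(.2)
        im=arm.snapshot("wrist"); cv2.imwrite("pics/x1.png",im[:,:,::-1]); print(arm.current_t())
        import pickle; pickle.dump(arm.get_calibration("wrist"),open("calx.pkl","wb")); break
```

```text
25 [ 0.44  -0.144  0.196] [ 0.92 -0.18 -0.33] False
32 [ 0.443 -0.145  0.214] [ 0.88 -0.18 -0.45] False
40 [ 0.449 -0.146  0.234] [ 0.81 -0.16 -0.57] True
34.2333
```

View pics/x1.png

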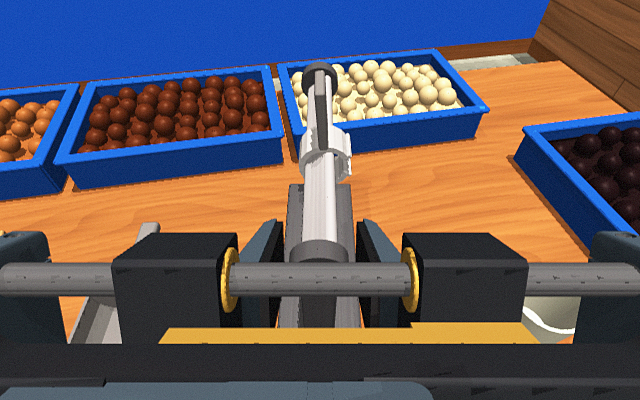

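The tab runs from (319,68) to (322,128), so the holder hangs within a few degrees of upright, with the bar inside the C. I'll back the arm away, take a last look and hand in.

Run:
```python
from rig import arm
from h import *
print(np.round(arm.current_force(),2))
p=arm.current_ee_pos(); z=arm.current_tool_rot()[:,2]
arm.move_l(p+np.array([-.02,0,.09]),feed=.12)
arm.sleep(.5)
a=arm.snapshot("scene"); arm.sleep(.5); b=arm.snapshot("scene")
print(np.abs(a[200:290,260:320].astype(int)-b[200:290,260:320]).mean())
cv2.imwrite("pics/y1.png",b[:,:,::-1]); print(arm.current_t())
```

```text
[ 0.72  0.28 -0.12]
1.8611728395061728
36.3417
```

View pics/y1.png

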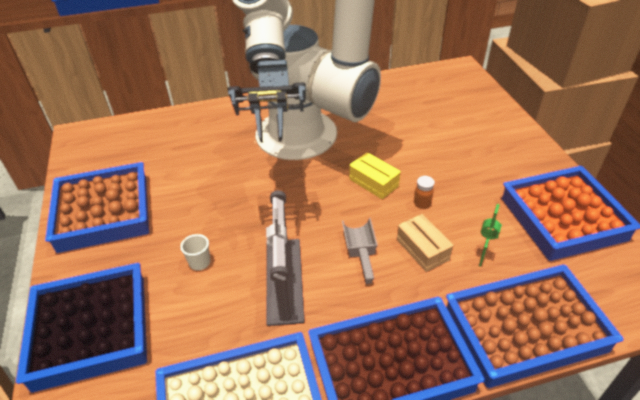

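The holder hangs still on the bar at (278,235), the stand is empty, and the jar, scoop, cup and look-alikes are at the same pixels as at the start. I'll hand in now.

```bash
python3 -c "
from rig import arm
arm.sign_off(); print(arm.current_t())"
```

```text
the job is handed in; nothing more can be done
the job is handed in; nothing more can be done
```

The card holder is hanging freely on the rail bar by its C clip, near the middle of the bar and clear of the posts. I handed the job in at about 36 s.

- **Slant:** I measured the bar's slope from two wrist pictures at about 42.3° (±1.5°), with the middle at (0.589, -0.174, 0.180).
- **Hanging it:** I tilted the holder to that slant and slid the clip on; the force readings stayed within about 2 N, which is near the sensor noise. I then turned it upright about the bar and lowered it until it touched, with a brief contact of about 5 N. After backing off slightly, I released it.
- **Last checks:** The bar is inside the C, and the tab is within a few degrees of upright by eye. The only change between two pictures 0.5 s apart was noise. The jar, scoop, cup and look-alikes look unmoved.
- **Not checked:** From the final camera positions I could not see the card plate below the bar. I judged its position from the tab, since they are one rigid piece.

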